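Set the shaft fixture's sliding stop in its middle notch and lock it

ROBOT

A 7-joint arm with a two-finger parallel gripper is mounted at the origin on the work surface. World frame = base frame: x ahead of the robot, y to its left, z up, the work surface at z = 0. Lengths are in m, angles in degrees, forces in N, time in s.
With the tool pointing down it reaches from about 0.425 to 0.925 m from the base axis. Payload 6.8 kg.
Tool frame: the origin (TCP) lies at the very end of the fingers, on their centre line; the grasp point (between the pads) lies 19 mm behind it; z points along the fingers, y is the line along which they close (so a half turn about z gives the same grasp; the last joint's range is limited). The gripper opens to 85 mm and grips with 20 to 120 N. Pads are 22 mm wide; open, the fingers measure 114 mm over their backs; the gripper's body (76 mm by 85 mm) begins 54 mm behind the grasp point. The pads swing forward as they close: fully open they stand 13 mm farther back than shut.
Start: joints at [-70.651, 27.33, 1.283, 89.118, -0.659, 63.558, -4.761], TCP at [0.291, 0.609, 0.231] pointing down, gripper open.
Joint ranges: [-169.35, 169.35], [-19.33, 120.38], [-80.79, 83.38], [13.8, 139.57], [-78.32, 258.32], [9.67, 109.79], [-169.56, 169.56]. Speed limits (degrees/s): [136.94, 136.94, 180, 180, 180, 180, 180].

INTERFACE

Orientations are given as a 3x3 rotation matrix whose columns are the frame's x, y, z axes.
In Python, from workcell import readout, cams, workorder gives the robot as it stands.
- The arm moves only by the tool servo_tool, never from a script. Its argument "targets" is a list that holds one entry, the list of rows, each a list of 5 numbers: the opening in per cent of the stroke, from 0 (shut) to 100 (fully open), then the shift along the tool's x, y, z in mm, then the turn about the tool's z in rad. In form: [[[jaw, dx, dy, dz, twist], ...]]. A call has 1 to 5 rows; each row is the pose to reach, as a shift and turn from the pose commanded when the call began, along the tool's axes at that moment; what a row does not reach only later rows make up. A row lasts 1/12 s, in which the tool goes at most 41.7 mm and 7.16 degrees, less where a joint would pass 70% of its speed; a pose out of reach is approached as far as the arm can. A call with a gripper value outside its range is refused whole. The fingers move at their own pace and stop on an object; the grip force is fixed at half the most. Time passes only in rows, so rows that repeat a pose let the fingers close. It gives the time, the measured TCP pose, the force, the opening and the grip force at its end, in the units of the state.
- readout.state(): the state, without advancing time (a new reading comes with each control period).
- cams.grab_frame(name): name is "scene" or "top"; returns the picture (384x512x3 uint8, blue, green, red); there is no depth.
- cams.camera_info(name): a dict with "K" (3x3 intrinsics, pixels), "extrinsics" (4x4, takes a point from camera to world coordinates). Camera axes: x right, y up, looking along -z (the intrinsics and any distortion apply to the point x, -y, -z); pixel columns grow to the right and rows downward; lengths in m; the calibration is good to about 2 mm. A picture is of the moment at which its call begins. camera_info takes no time and is no camera call.
- workorder.close_job(): hands the job in; it is judged then, once.
The state is a dict: "t": time; "q": joint angles; "qd": joint speeds; "tau": joint torques, N m; "position": TCP position; "ee_rot": TCP orientation; "ft_force": force on the tool from outside, world axes, zero at the start; "torque": the same for the moment, N m; "width": finger opening in m; "finger_force": force on a finger pad.
Only numpy, scipy, OpenCV 4.12 (cv2) and the standard library are available. Lean on these libraries where they do the work, as an engineer would, in place of code of your own. Each camera call takes 0.05 s, during which the arm holds its last target. There are 200 camera calls.

TASK

On the shaft fixture, push the sliding stop along its rail until its spring pin drops into the middle of the three notches, then press the stop's locking lever down flat. Let the pin ride up and drop by itself, do not pull it up by its knob, and leave the bearing, tin and spanner where they are.

Things in the scene. Friction and masses are not known exactly. Their poses are not given: they have to be found in the camera images.
- rail: Fixed fixture: steel bed 76 mm wide, 400 long, 22 high, a 30 mm high cheek at each end; past its +y end a flanged splined shaft lies in V-blocks (up to 135 mm high). Origin: on the bench under the bed's middle. y runs along the rail towards the shaft (the way the stop is pushed), x across it, away from the robot, z up. Yaw varies within 0.35 rad.
- stop (a joint): Place of the sliding stop on the rail, m: 0 at the end far from the shaft, 0.235 at the shaft's end; grows along the rail's +y. The stop is a grey block, 80 mm along the rail, 50 across, from 30 to 66 mm above the bench, 0.35 to 0.7 kg, captive; friction about 2 N, 8 to 15 N to leave a notch. It starts on the -y side of all three notches.
- push_face (a point): Centre of the stop's flat -y end face, 48 mm above the bench (face 50 mm wide, from 30 to 66 mm above the bench; the strip under it is 28 mm high). Push here towards the rail's +y. Moves with the stop; axes as the rail's.
- notch_mid (a point): Middle of the middle notch, at the upper surface (28 mm above the bench) of the aluminium strip on the bed, on the pin's line of travel. The notches are slots across the strip, 10 mm wide, 6 deep, 45 mm apart along the rail; they also show on the strip in front of the stop. The strip sits at another place along the rail each time. Axes as the rail's.
- pin_knob (a point): Middle of the top of the black knob (18 mm across, 14 high) of the spring pin in the stop, 18 mm along the rail's +y from push_face and 13 mm to its -x. With the pin in the middle notch it is straight above notch_mid, 84 mm above the bench; riding on the strip 5 mm higher. Within about 5 mm of a notch's middle the pin drops and centres the stop itself.
- index_pin (a joint): Height of the spring pin, m: 0.000 to -0.002 dropped home in a notch, 0.004 to 0.005 riding on top of the strip, larger only if pulled up by hand; about 5 N of spring pushes it down.
- lock_lever (a joint): Angle of the locking lever, rad: 0 flat on the stop (locked), at the start 0.4 to 0.55 (raised). A flat steel lever 65 mm long, hinged on the stop's top 15 mm to the rail's +x of its centre, free end towards -x (the robot). It stays where it is left, takes 2 to 3 N at its end and goes down to a hard stop.
- lever_pad (a point): Middle of the upper surface of the round pad (20 mm across, 8 mm thick) at the lever's free end, 55 mm from its hinge and 44 mm along the rail's +y from the pin. Flat, it is 76 mm above the bench and the hinge axis 72 mm. Press down here.
- bearing: Loose steel bearing ring, 62 mm across, 16 mm high, lying in front of the rail; origin at the centre of its underside. Leave alone.
- tin: Loose closed tin, 52 mm across, 85 mm high, standing behind the rail; origin at the centre of its underside. Leave alone.
- spanner: Loose steel spanner, 150 mm long, lying behind the rail; origin at its underside. Leave alone.

How it is judged (in metres and radians):
On the way, in this order (a step that is already met when the one before it is completed fails the run):
1. the pin has dropped into the middle notch (value of joint index_pin below 0.002 m and y of pin_knob in the frame of notch_mid between -0.004 and 0.004 m), for 0.2 s.
2. the locking lever is pressed down flat (value of joint lock_lever below 0.1 rad), for 0.2 s.
At the end, for the whole second after the job is handed in: The pin is down in the middle notch (within 2 mm of fully home, within 4 mm of the notch's middle along the rail), the stop is at rest, and the locking lever lies flat (within 0.1 rad). Order: pin first, lever second (all of step 1 and value of joint lock_lever below 0.1 rad and velocity of joint stop between -0.01 and 0.01 m/s); the robot touches nothing.
It fails at once if the pin is pulled up by its knob (more than 4 mm above riding height) (value of joint index_pin above 0.009 m).
It fails at once if the bearing, tin or spanner is moved by more than 20 mm (distance of any of bearing, tin, spanner from where it was at the start of the episode above 0.02 m).
It also fails if it takes over 48 s, if anything falls off the work surface, if the arm or the gripper's body presses on something with over 40 N, if the wrist force passes 120 N, or if a joint passes its speed limit or range.

## Working session

There is one attempt and no reset: what is moved stays moved. The work goes in short steps, Python scripts to look and compute and a tool call to move; the robot and the scene stay as the last step left them, time stands still between calls to the robot, and variables do not carry over. Pictures are saved under pics/ and viewed, at most 10 in all, crops included, and the job is handed in when it is done.

Besides the shell and the picture viewer there is one more tool, called after "Call:" as name(argument=value, ...) on one line, values as JSON. servo_tool: Moves the arm, as the interface text tells. Its arguments: {"type":"object","properties":{"targets":{"type":"array"}},"required":["targets"]}

```bash
mkdir -p pics
python3 - <<'E'
from workcell import readout, cams
import cv2,numpy as np
for n in("scene","top"):
    cv2.imwrite(f"pics/{n}0.png",cams.grab_frame(n))
    i=cams.camera_info(n);print(n,{k:np.round(v,4).tolist() if k in("K","extrinsics") else v for k,v in i.items()})
s=readout.state();print(s["t"],s["position"],np.round(s["ee_rot"],3).tolist(),s["ft_force"])
E
```

```text
scene {'K': [[392.8475, 0.0, 249.102], [0.0, 392.8475, 189.058], [0.0, 0.0, 1.0]], 'extrinsics': [[-0.8246, -0.4699, 0.3151, 0.8024], [0.5655, -0.6674, 0.4846, 0.3836], [-0.0175, 0.5778, 0.816, 0.6947], [0.0, 0.0, 0.0, 1.0]]}
top {'K': [[455.1867, 0.0, 254.9319], [0.0, 455.1867, 189.9381], [0.0, 0.0, 1.0]], 'extrinsics': [[0.0055, 0.9751, -0.2216, 0.39], [-1.0, 0.0055, -0.0006, 0.0093], [0.0006, 0.2216, 0.9751, 0.9186], [0.0, 0.0, 0.0, 1.0]]}
0.1 [0.29081896 0.60855125 0.23043158] [[-0.902, 0.431, -0.001], [0.431, 0.902, -0.002], [-0.0, -0.002, -1.0]] [ 0.38260501  0.35287273 -0.63659848]
```

View pics/scene0.png

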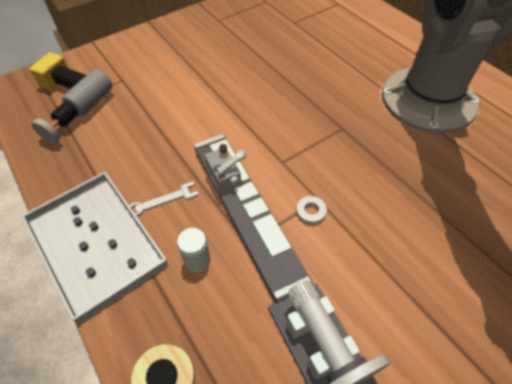

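View pics/top0.png

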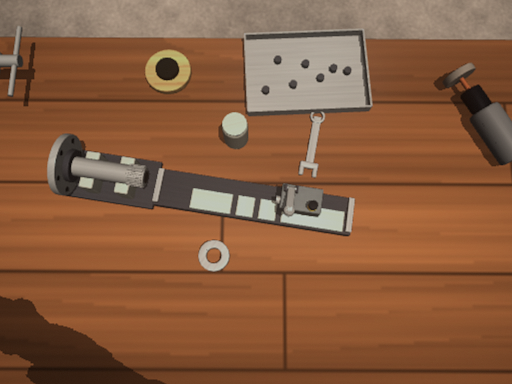

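The scene view shows the rail with the stop at about (225,160) and the shaft at the lower right. The top view shows the rail running right to left: stop at about (303,200), knob (312,205), lever (290,200), notches near columns 234, 256 and 277, bearing (213,255). I'll zoom in.

```bash
cat > h.py <<'E'
import numpy as np,cv2
from workcell import readout,cams
def cast(n,uv,z):
    i=cams.camera_info(n);K=np.array(i["K"]);E=np.array(i["extrinsics"])
    out=[]
    for u,v in uv:
        d=np.linalg.inv(K)@[u,v,1];d=E[:3,:3]@[d[0],-d[1],-d[2]]
        out.append(E[:3,3]+d*(z-E[2,3])/d[2])
    return np.array(out)
E
python3 - <<'E'
import cv2,numpy as np
from h import *
a=cv2.imread("pics/top0.png");b=cv2.imread("pics/scene0.png")
cv2.imwrite("pics/topc.png",cv2.resize(a[165:240,180:360],None,fx=4.4,fy=4.4,interpolation=cv2.INTER_CUBIC))
cv2.imwrite("pics/scenec.png",cv2.resize(b[130:270,185:315],None,fx=4,fy=4,interpolation=cv2.INTER_CUBIC))
# pale strip segments
m=((a.min(2)>150)).astype(np.uint8);m[:,:180]=0;m[:,350:]=0;m[:180]=0;m[240:]=0
c,_=cv2.findContours(m,cv2.RETR_EXTERNAL,cv2.CHAIN_APPROX_NONE)
for k in c:
    if cv2.contourArea(k)>20:
        r=cv2.boxPoints(cv2.minAreaRect(k));print(np.round(r,1).tolist(),np.round(cast("top",r,.028)[:,:2],4).tolist())
E
```

```text
[[280.3999938964844, 221.10000610351562], [283.3999938964844, 201.89999389648438], [344.29998779296875, 211.5], [341.29998779296875, 230.6999969482422]] [[0.5296, -0.0407], [0.5682, -0.047], [0.5494, -0.1677], [0.5112, -0.1603]]
[[346.0, 203.0], [349.0, 203.0], [349.0, 230.0], [346.0, 230.0]] [[0.5667, -0.1718], [0.5667, -0.1778], [0.5126, -0.1756], [0.5126, -0.1697]]
[[257.8999938964844, 217.5], [261.1000061035156, 198.5], [276.79998779296875, 201.10000610351562], [273.6000061035156, 220.10000610351562]] [[0.5365, 0.0037], [0.5749, -0.0025], [0.5697, -0.0339], [0.5314, -0.0274]]
[[235.6999969482422, 213.89999389648438], [238.8000030517578, 195.0], [254.39999389648438, 197.60000610351562], [251.1999969482422, 216.5]] [[0.5433, 0.0478], [0.5819, 0.042], [0.5767, 0.0109], [0.5383, 0.0169]]
[[189.6999969482422, 206.60000610351562], [192.89999389648438, 187.60000610351562], [232.10000610351562, 194.1999969482422], [229.0, 213.1999969482422]] [[0.5576, 0.1394], [0.5964, 0.1345], [0.5834, 0.0555], [0.5448, 0.0611]]
```

View pics/topc.png

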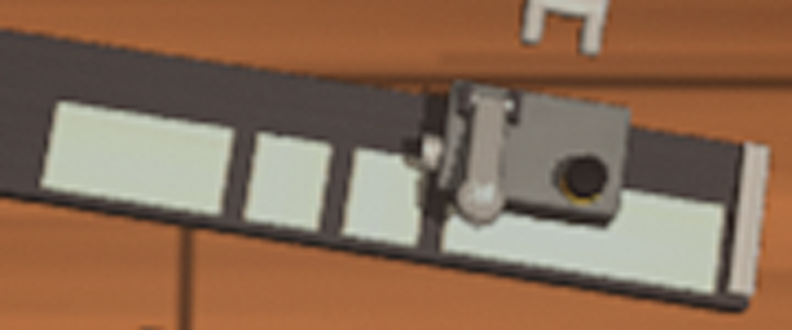

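View pics/scenec.png

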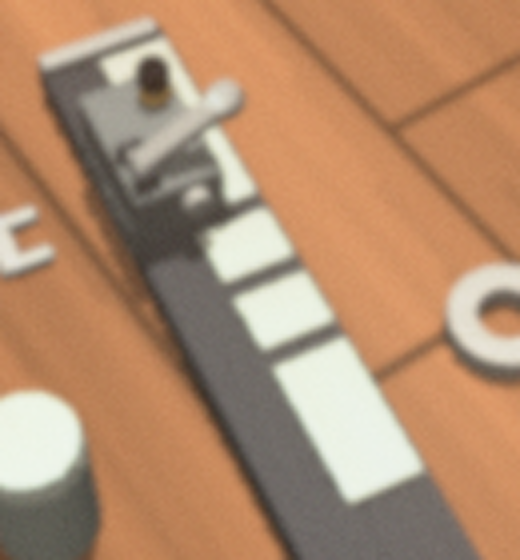

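The crops show three dark notches at crop columns about 433, 340 and 240, the knob at (587,177) and the stop's -y face near column 620. In the scene crop the lever is raised towards the robot. Next I compute the knob position.

```bash
cat >> h.py <<'E'
yr=np.array([.153,.988]);yr/=np.linalg.norm(yr);xr=np.array([yr[1],-yr[0]])
def st(p): p=np.atleast_2d(p)[:,:2]; return np.c_[p@yr,p@xr]
E
python3 - <<'E'
from h import *
k1=cast("top",[(180+587/4.4,165+177/4.4)],.089)
k2=cast("scene",[(185+153/4,130+68/4)],.089)
print("knob",k1,k2,st(k1),st(k2))
n1=cast("top",[(180+340/4.4,165+190/4.4)],.028);n2=cast("scene",[(185+287/4,130+283/4)],.028)
N=np.array([[.5566,.0073]]);print("notch",n1,n2,st(n1),st(n2),st(N))
p=cast("top",[(180+735/4.4,165+210/4.4)],.03);print("cheek",st(p))
k=(st(k1)[0]+st(k2)[0])/2
# start point: tcp 25mm behind face, mid face
s,t=k[0]-.018-.026,k[1]+.013
w=s*yr+t*xr;S=readout.state();R=np.array(S["ee_rot"]);d=np.r_[w,.15]-S["position"]
print("goal",w,"tool shift",R.T@d*1000)
y=R[:2,1];print("twist",-(np.arctan2(yr[1],yr[0])-np.arctan2(y[1],y[0])))
E
```

```text
knob [[ 0.55002993 -0.09878273  0.089     ]] [[ 0.55220283 -0.09361076  0.089     ]] [[-0.01344577  0.55866821]] [[-0.00800219  0.56002402]]
notch [[0.5551931  0.00503015 0.028     ]] [[0.54880049 0.02068169 0.028     ]] [[0.08993444 0.54788363]] [[0.10442332 0.5391711 ]] [[0.09239285 0.5489266 ]]
cheek [[-0.08702137  0.56666826]]
goal [ 0.55722975 -0.14166791] tool shift [-563.81815222 -561.91957215   81.41393229]
twist -0.29211634677151554
```

Call:
servo_tool(targets=[[[0,-28,-28,0,0],[0,-56,-56,0,0],[0,-84,-84,0,0],[0,-112,-112,0,0],[0,-140,-140,0,0]]])

```text
t: 0.52
position: [0.3571, 0.4203, 0.2309]
ee_rot: [[-0.902, 0.431, -0.0], [0.431, 0.902, -0.001], [0.0, -0.001, -1.0]]
ft_force: [0.8, -0.8, 0.9]
width: 0.0254
finger_force: 0.0
```

Call:
servo_tool(targets=[[[0,-28,-28,0,0],[0,-56,-56,0,0],[0,-84,-84,0,0],[0,-112,-112,0,0],[0,-140,-140,0,0]]])

```text
t: 0.93
position: [0.423, 0.2336, 0.2312]
ee_rot: [[-0.902, 0.431, -0.0], [0.431, 0.902, -0.0], [0.0, -0.0, -1.0]]
ft_force: [1.2, -0.1, -0.1]
width: -0.0001
finger_force: 0.0
```

Call:
servo_tool(targets=[[[0,-28,-28,0,0],[0,-56,-56,0,0],[0,-84,-84,0,0],[0,-112,-112,0,0],[0,-140,-140,0,0]]])

```text
t: 1.35
position: [0.4889, 0.047, 0.2312]
ee_rot: [[-0.902, 0.431, -0.0], [0.431, 0.902, 0.0], [0.0, 0.0, -1.0]]
ft_force: [0.3, 0.7, -0.8]
width: 0.0
finger_force: 0.0
```

Call:
servo_tool(targets=[[[0,-28,-28,0,0],[0,-56,-56,0,0],[0,-84,-84,0,0],[0,-112,-112,0,0],[0,-142,-140,0,0]]])

```text
t: 1.77
position: [0.5565, -0.1402, 0.231]
ee_rot: [[-0.902, 0.431, -0.001], [0.431, 0.902, 0.0], [0.001, 0.0, -1.0]]
ft_force: [0.8, 0.6, -0.5]
width: 0.0003
finger_force: 0.0
```

Call:
servo_tool(targets=[[[0,0,0,20,-0.1],[0,0,0,40,-0.2],[0,0,0,60,-0.29],[0,0,0,80,-0.29],[0,0,0,80,-0.29]]])

```text
t: 2.18
position: [0.5537, -0.1379, 0.1473]
ee_rot: [[-0.988, 0.155, -0.007], [0.155, 0.988, 0.001], [0.007, -0.0, -1.0]]
ft_force: [-1.0, 0.8, -0.0]
width: -0.0
finger_force: 0.0
```

Call:
servo_tool(targets=[[[0,-4,-4,20,0],[0,-4,-4,45,0],[0,-4,-4,70,0],[0,-4,-4,95,0],[0,-4,-4,100,0]]])

```text
t: 2.6
position: [0.558, -0.1424, 0.0486]
ee_rot: [[-0.988, 0.155, -0.005], [0.155, 0.988, 0.001], [0.005, -0.0, -1.0]]
ft_force: [-0.2, 0.8, 0.3]
width: 0.0004
finger_force: 0.0
```

Run:
```python
from h import *
s=readout.state();print(s["t"],s["position"],st(s["position"]),s["ft_force"])
a=cams.grab_frame("scene");b=cams.grab_frame("top")
cv2.imwrite("pics/c2.png",np.hstack([cv2.resize(x,None,fx=4,fy=4,interpolation=cv2.INTER_CUBIC) for x in(a[125:245,185:285],b[150:270,250:350])]))
```

```text
2.6 [ 0.55795935 -0.14235313  0.04860669] [[-0.05528947  0.57317198]] [-0.20781346  0.75048564  0.33407313]
```

View pics/c2.png

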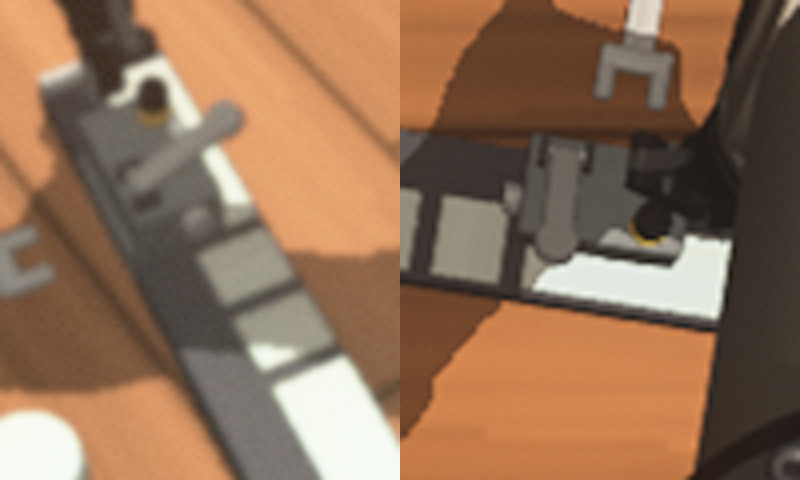

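The fingers stand behind the stop's -y face (scene half about (110,80)), and the knob is untouched at (152,98). Now I push.

Call:
servo_tool(targets=[[[0,0,3,0,0],[0,0,6,0,0],[0,0,9,0,0],[0,0,12,0,0],[0,0,15,0,0]]])

```text
t: 3.12
position: [0.5631, -0.1286, 0.0524]
ee_rot: [[-0.988, 0.155, 0.002], [0.155, 0.988, -0.001], [-0.002, -0.001, -1.0]]
ft_force: [-0.3, -4.0, 3.0]
width: 0.0001
finger_force: 2.1
```

Call:
servo_tool(targets=[[[0,0,4,0,0],[0,0,8,0,0],[0,0,12,0,0],[0,0,16,0,0],[0,0,20,0,0]]])

```text
t: 3.53
position: [0.5656, -0.1083, 0.0514]
ee_rot: [[-0.988, 0.155, 0.0], [0.155, 0.988, -0.0], [-0.0, -0.0, -1.0]]
ft_force: [0.7, -3.2, 2.4]
width: 0.0003
finger_force: 1.5
```

Call:
servo_tool(targets=[[[0,0,4,0,0],[0,0,8,0,0],[0,0,12,0,0],[0,0,16,0,0],[0,0,20,0,0]]])

```text
t: 3.95
position: [0.5686, -0.0884, 0.0512]
ee_rot: [[-0.988, 0.155, -0.0], [0.155, 0.988, -0.0], [0.0, -0.0, -1.0]]
ft_force: [-0.2, -2.9, 2.2]
width: -0.0001
finger_force: 1.6
```

Call:
servo_tool(targets=[[[0,0,2,0,0],[0,0,4,0,0],[0,0,6,0,0],[0,0,8,0,0],[0,0,10,0,0]]])

```text
t: 4.37
position: [0.5698, -0.0785, 0.0511]
ee_rot: [[-0.988, 0.155, -0.001], [0.155, 0.988, 0.0], [0.001, 0.0, -1.0]]
ft_force: [1.0, -0.2, 0.7]
width: -0.0
finger_force: 0.0
```

Call:
servo_tool(targets=[[[0,0,1,0,0],[0,0,2,0,0],[0,0,3,0,0],[0,0,4,0,0],[0,0,5,0,0]]])

```text
t: 4.78
position: [0.5707, -0.0737, 0.0512]
ee_rot: [[-0.988, 0.155, -0.0], [0.155, 0.988, 0.0], [0.0, 0.0, -1.0]]
ft_force: [0.2, 0.3, -0.5]
width: 0.0003
finger_force: 0.0
```

Call:
servo_tool(targets=[[[0,0,1,0,0],[0,0,2,0,0],[0,0,3,0,0],[0,0,4,0,0],[0,0,5,0,0]]])

```text
t: 5.2
position: [0.571, -0.0725, 0.0513]
ee_rot: [[-0.987, 0.158, -0.0], [0.158, 0.987, -0.004], [-0.0, -0.004, -1.0]]
ft_force: [-1.2, -9.9, -0.0]
width: 0.0001
finger_force: 5.3
```

Call:
servo_tool(targets=[[[0,0,1,0,0],[0,0,2,0,0],[0,0,3,0,0],[0,0,4,0,0],[0,0,5,0,0]]])

```text
t: 5.62
position: [0.5717, -0.0677, 0.0513]
ee_rot: [[-0.987, 0.159, -0.001], [0.159, 0.987, -0.003], [0.0, -0.003, -1.0]]
ft_force: [0.3, -4.6, 0.5]
width: 0.0001
finger_force: 2.3
```

Call:
servo_tool(targets=[[[0,0,1,0,0],[0,0,2,0,0],[0,0,3,0,0],[0,0,4,0,0],[0,0,5,0,0]]])

```text
t: 6.03
position: [0.5731, -0.0587, 0.0513]
ee_rot: [[-0.988, 0.155, -0.0], [0.155, 0.988, 0.0], [0.0, 0.0, -1.0]]
ft_force: [-1.0, -1.7, -0.1]
width: -0.0003
finger_force: 1.2
```

Call:
servo_tool(targets=[[[0,0,4,0,0],[0,0,8,0,0],[0,0,12,0,0],[0,0,16,0,0],[0,0,19,0,0]]])

```text
t: 6.45
position: [0.5761, -0.0396, 0.0512]
ee_rot: [[-0.988, 0.154, -0.0], [0.154, 0.988, 0.0], [0.0, 0.0, -1.0]]
ft_force: [-2.2, -5.2, 0.2]
width: 0.0001
finger_force: 2.7
```

Call:
servo_tool(targets=[[[0,0,1,0,0],[0,0,2,0,0],[0,0,3,0,0],[0,0,4,0,0],[0,0,5,0,0]]])

```text
t: 6.87
position: [0.577, -0.035, 0.0513]
ee_rot: [[-0.988, 0.155, 0.0], [0.155, 0.988, 0.0], [-0.0, 0.001, -1.0]]
ft_force: [-0.9, -1.4, -0.6]
width: -0.0
finger_force: 0.8
```

Call:
servo_tool(targets=[[[0,0,0.5,0,0],[0,0,1,0,0],[0,0,1.5,0,0],[0,0,2,0,0],[0,0,2,0,0]]])

```text
t: 7.28
position: [0.5777, -0.0326, 0.0514]
ee_rot: [[-0.988, 0.155, 0.001], [0.155, 0.988, 0.001], [-0.001, 0.001, -1.0]]
ft_force: [0.0, 0.4, 0.9]
width: -0.0002
finger_force: 0.0
```

Contact was lost around 5 mm before the notch centre, consistent with the pin dropping and centring. I back off, rise and look.

Call:
servo_tool(targets=[[[0,0,-10,0,0],[0,0,-25,0,0],[0,0,-25,-30,0],[0,0,-25,-65,0],[0,0,-25,-100,0]]])

```text
t: 7.7
position: [0.5724, -0.0592, 0.1519]
ee_rot: [[-0.988, 0.156, -0.002], [0.156, 0.988, -0.0], [0.002, -0.001, -1.0]]
ft_force: [0.3, 0.8, -0.4]
width: -0.0001
finger_force: 0.0
```

Call:
servo_tool(targets=[[[0,30,-25,0,0],[0,60,-50,0,0],[0,90,-75,0,0],[0,110,-90,0,0],[0,110,-90,0,0]]])

```text
t: 8.12
position: [0.4451, -0.1334, 0.1511]
ee_rot: [[-0.987, 0.162, -0.003], [0.162, 0.987, 0.001], [0.003, 0.0, -1.0]]
ft_force: [-1.1, 0.0, -0.3]
width: 0.0002
finger_force: 0.0
```

Run:
```python
from h import *
s=readout.state();print(s["t"],s["position"],st(s["position"]))
a=cams.grab_frame("scene");b=cams.grab_frame("top")
cv2.imwrite("pics/c3.png",np.hstack([cv2.resize(x,None,fx=4,fy=4,interpolation=cv2.INTER_CUBIC) for x in(a[140:260,205:305],b[150:270,210:310])]))
```

```text
8.1167 [ 0.44506189 -0.1334139   0.15109475] [[-0.06373271  0.46023635]]
```

View pics/c3.png

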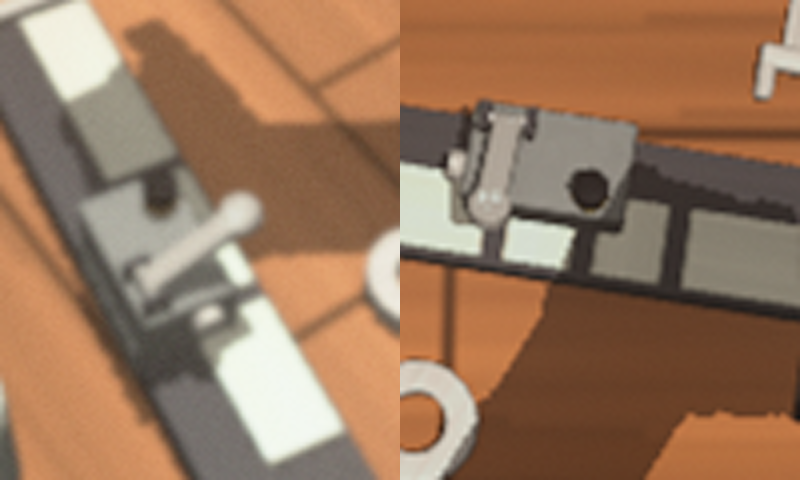

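The brass collar under the knob (588,190) is now hidden and the knob lines up with the middle notch (583), with the first notch at 677 and the third at 493, so the pin is home. The pad is at top crop (489,207) and scene crop (243,212).

Run:
```python
from h import *
for z in(.09,.1,.11):
    print(z,st(cast("top",[(232.25,201.75)],z)),st(cast("scene",[(265.75,193)],z)))
print("knob",st(cast("top",[(257,197.5)],.084)),st(cast("scene",[(205+160/4,140+188/4)],.084)))
S=readout.state();R=np.array(S["ee_rot"]);w=.1363*yr+.531*xr
print(w,R.T@(np.r_[w,.13]-S["position"])*1000)
```

```text
0.09 [[0.13622574 0.54108458]] [[0.13324389 0.53451493]]
0.1 [[0.135413   0.53918798]] [[0.13933998 0.53781855]]
0.11 [[0.13460026 0.53729138]] [[0.14543607 0.54112217]]
knob [[0.09231469 0.55757442]] [[0.09955902 0.56172838]]
[0.54560386 0.05343334] [-65.16278517 196.93276768  21.89862736]
```

Call:
servo_tool(targets=[[[0,-13,39,0,0],[0,-26,78,0,0],[0,-39,117,0,0],[0,-52,156,0,0],[0,-65,195,0,0]]])

```text
t: 8.63
position: [0.547, 0.0558, 0.1514]
ee_rot: [[-0.988, 0.154, 0.001], [0.154, 0.988, 0.001], [-0.001, 0.001, -1.0]]
ft_force: [0.9, -0.6, -0.2]
width: 0.0001
finger_force: 0.0
```

Call:
servo_tool(targets=[[[0,0,0,10,0],[0,0,0,20,0],[0,0,0,30,0],[0,0,0,35,0],[0,0,0,35,0]]])

```text
t: 9.05
position: [0.5438, 0.0511, 0.1147]
ee_rot: [[-0.988, 0.157, -0.003], [0.157, 0.988, -0.001], [0.003, -0.002, -1.0]]
ft_force: [-0.3, 0.5, 0.5]
width: 0.0001
finger_force: 0.0
```

Call:
servo_tool(targets=[[[0,-2,2,5,0],[0,-2,2,11,0],[0,-2,2,17,0],[0,-2,2,23,0],[0,-2,2,29,0]]])

```text
t: 9.47
position: [0.547, 0.0542, 0.0868]
ee_rot: [[-0.988, 0.155, -0.001], [0.155, 0.988, 0.0], [0.001, 0.0, -1.0]]
ft_force: [-1.8, 0.2, 2.9]
width: 0.0002
finger_force: 1.3
```

Call:
servo_tool(targets=[[[0,0,0,2,0],[0,0,0,4,0],[0,0,0,6,0],[0,0,0,8,0],[0,0,0,9,0]]])

```text
t: 9.88
position: [0.5476, 0.0542, 0.0782]
ee_rot: [[-0.988, 0.155, 0.0], [0.155, 0.988, -0.0], [-0.0, 0.0, -1.0]]
ft_force: [-1.1, 0.0, 2.5]
width: -0.0004
finger_force: 0.9
```

Call:
servo_tool(targets=[[[0,0,0,1,0],[0,0,0,2,0],[0,0,0,3,0],[0,0,0,4,0],[0,0,0,4,0]]])

```text
t: 10.3
position: [0.5475, 0.0543, 0.0755]
ee_rot: [[-0.988, 0.155, -0.0], [0.155, 0.988, 0.001], [0.0, 0.001, -1.0]]
ft_force: [-6.5, 0.6, 14.8]
width: -0.0001
finger_force: 7.5
```

Hard stop reached (z 75.5 mm, 15 N). I raise, clear away and check.

Call:
servo_tool(targets=[[[0,0,0,0,0],[0,0,0,-15,0],[0,0,0,-45,0],[0,0,0,-80,0],[0,0,0,-80,0]]])

```text
t: 10.72
position: [0.5517, 0.0544, 0.1602]
ee_rot: [[-0.988, 0.156, 0.01], [0.156, 0.988, 0.002], [-0.01, 0.004, -1.0]]
ft_force: [0.9, 0.3, 0.9]
width: 0.0001
finger_force: 0.0
```

Call:
servo_tool(targets=[[[0,25,-30,0,0],[0,50,-60,0,0],[0,75,-90,0,0],[0,75,-130,0,0],[0,75,-130,0,0]]])

```text
t: 11.13
position: [0.4505, -0.0694, 0.1545]
ee_rot: [[-0.987, 0.164, 0.0], [0.164, 0.987, -0.002], [-0.0, -0.002, -1.0]]
ft_force: [0.8, -0.2, -0.2]
width: 0.0002
finger_force: 0.0
```

Run:
```python
from h import *
s=readout.state();print(s["t"],s["position"],s["ft_force"])
a=cams.grab_frame("scene");b=cams.grab_frame("top")
cv2.imwrite("pics/c4.png",np.hstack([cv2.resize(x,None,fx=4,fy=4,interpolation=cv2.INTER_CUBIC) for x in(a[140:260,205:305],b[150:270,210:310])]))
```

```text
11.1333 [ 0.45049753 -0.06935004  0.15449084] [ 0.81886048 -0.23338281 -0.22196784]
```

View pics/c4.png

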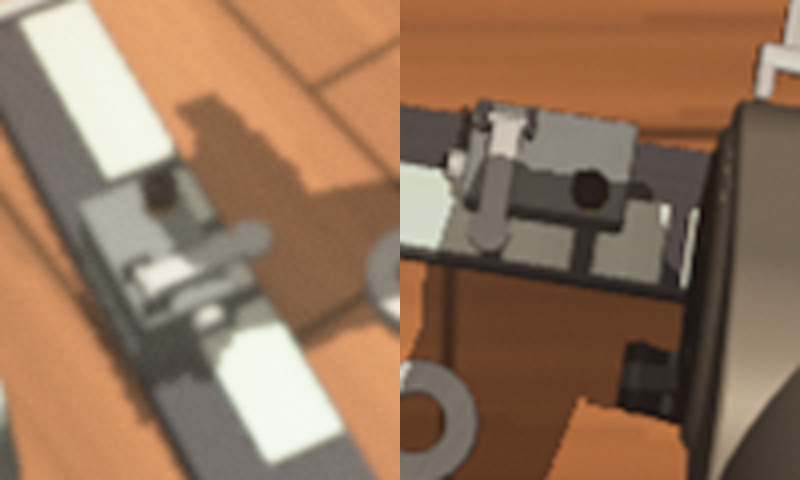

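The lever now lies flat (pad at scene crop (255,240), top crop (489,232)), and the knob is unchanged at (588,190) over the middle notch. I'm handing in.

```bash
python3 -c "
from workcell import workorder
print(workorder.close_job())"
```

```text
the job is handed in; nothing more can be done
None
```

The stop is in the middle notch with its pin dropped home, the lever is pressed flat to its hard stop, and the job was handed in at about 11 s; the hand-in returned no verdict, so this rests on the last pictures and the force readings.

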